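Complete the round tray of seven celadon jars

TASK

The round wooden tray holds five celadon-green stoppered jars, one in the middle and four around it, with two empty places left in the ring. Pick up the two loose celadon-green jars and stand one in each empty place, upright on the tray's floor, so that the set of seven is complete; set them down, do not let them fall. The coral-red and cobalt-blue jars belong to other lots.

Things in the scene. Friction and masses are not known exactly. Their poses are not given: they have to be found in the camera images.
- jar_a_center (a point): loose celadon-green jar, thin gold band, pale wooden stopper, upright, 0.16 kg. Body 44 mm across, 56 mm high, foot bevelled to 32 mm over the lowest 10 mm; on it a fixed cylindrical stopper, 20 mm across, 44 mm high, to grip it by. This point: on its axis, half-way up, 50 mm over its underside, 6 mm below the stopper; z up. Same-shaped coral-red and cobalt-blue jars stand near
- jar_b_center (a point): a second loose celadon-green jar, thin gold band, pale wooden stopper, upright, 0.16 kg. Body 44 mm across, 56 mm high, foot bevelled to 32 mm over the lowest 10 mm; on it a fixed cylindrical stopper, 20 mm across, 44 mm high, to grip it by. This point: on its axis, half-way up, 50 mm over its underside, 6 mm below the stopper; z up. Same-shaped coral-red and cobalt-blue jars stand near
- gap_1 (a point): an empty place in the round tray: its centre, on the tray's inner floor, 6 mm above the cart; z up. Tray: dark wood, fixed, 166 mm across (156 inside), wall 30 mm high, middle half-way between gap_1 and gap_2. Seven places: one in the middle, six around, all 50 mm centre to centre. The other five hold like jars, waxed down, unmoving, stopper tops 106 mm above the cart
- gap_2 (a point): the other empty place in the same tray, opposite gap_1 across the middle jar: its centre, on the tray's inner floor; z up. In either gap a jar has 6 mm of free room to its neighbours and the wall, and there are 30 mm between its stopper and the next ones. Either jar may go in either gap
Not all that is in view belongs to the job. What is shaped like the part that bears gap_1 but pink or purple is not meant.

How it is judged:
At the end, for the whole second after the job is handed in: The two loose celadon jars stand one in each gap of the tray, in either order: each within 15 mm of its gap's centre, its foot within 10 mm of the tray's floor, upright within 10 degrees (((horizontal distance between jar_a_center and gap_1 below 0.015 m and z of jar_a_center in the frame of gap_1 between 0.04 and 0.06 m and angle between each of jar_a_center, jar_b_center's own z axis and vertical below 0.175 rad and horizontal distance between jar_b_center and gap_2 below 0.015 m and z of jar_b_center in the frame of gap_2 between 0.04 and 0.06 m) or (horizontal distance between jar_a_center and gap_2 below 0.015 m and z of jar_a_center in the frame of gap_2 between 0.04 and 0.06 m and angle between each of jar_a_center, jar_b_center's own z axis and vertical below 0.175 rad and horizontal distance between jar_b_center and gap_1 below 0.015 m and z of jar_b_center in the frame of gap_1 between 0.04 and 0.06 m))); the robot touches nothing.
It fails at once if a loose celadon jar (jar_a) falls freely while more than 30 mm above the cart top (height (world z) of jar_a_center above 0.08 m and contact force between jar_a and anything else below 0.01 N).
It fails at once if a loose celadon jar (jar_b) falls freely while more than 30 mm above the cart top (height (world z) of jar_b_center above 0.08 m and contact force between jar_b and anything else below 0.01 N).
It also fails if it takes over 58 s, if anything falls off the work surface, if the arm or the gripper's body presses on something with over 40 N, if the wrist force passes 120 N, or if a joint passes its speed limit or range.

ROBOT

A 7-joint arm with a two-finger parallel gripper is mounted at the origin on the work surface. World frame = base frame: x ahead of the robot, y to its left, z up, the work surface at z = 0. Lengths are in m, angles in rad, forces in N, time in s.
With the tool pointing down it reaches from about 0.425 to 1.025 m from the base axis. Payload 9.4 kg.
Tool frame: the origin (TCP) lies on the front face of the gripper's body, between the roots of the fingers; the fingertips stand 73 mm ahead of it and the grasp point (between the pads) lies 54 mm ahead of it (bot.tcp_to_grasp is the distance from the TCP to the grasp point, in m); z points along the fingers, y is the direction in which the jaws open and shut (so a half turn about z gives the same grasp; the last joint's range is limited). The gripper opens to 85 mm and grips with 20 to 120 N. Pads are 22 mm wide; open, the fingers measure 114 mm over their backs; the gripper's body (76 mm by 85 mm) begins 54 mm behind the grasp point. The pads swing forward as they close: fully open they stand 13 mm farther back than shut.
Start: joints at [-1.42, 0.599, -0.003, 1.599, 0.002, 0.943, -0.08], TCP at [0.164, 0.706, 0.304] pointing down, gripper open.
Joint ranges: [-2.57, 2.57], [-0.35, 1.97], [-1.29, 1.29], [0.11, 2.56], [-1.05, 4.19], [0.11, 1.86], [-2.63, 2.63]. Speed limits (rad/s): [2.22, 2.22, 3.01, 3.01, 3.14, 3.14, 3.14].

INTERFACE

Orientations are given as a rotation vector (axis times angle).
In Python, from cell import bot gives the robot as it stands.
- The arm moves only by the shell command python3 -m jog 'ROWS'. ROWS is JSON, a list of rows, each an object of numbers: "x", "y", "z": the shift along the world's x, y, z in cm; "yaw": the turn about the world's z in degrees; "claw": the opening, from 0 (shut) to 1 (fully open). A call has 1 to 10 rows; each row shifts and turns the commanded pose from where the row before left it; what a row does not reach is not made up. A row lasts 1/12 s, in which the tool goes at most 41.7 mm and 7.16 degrees, less where a joint would pass 70% of its speed; a pose out of reach is approached as far as the arm can. A call with a gripper value outside its range is refused whole. The fingers move at their own pace and stop on an object; the grip force is fixed at half the most. Time passes only in rows, so rows that do not move let the fingers close. It gives the time, the measured TCP pose, the force and the opening at its end, in the units of the state.
- bot.get_obs(): the state, without advancing time (a new reading comes with each control period).
- bot.snapshot(name): name is "scene" or "top"; returns a dict with "color" (480x640x3 uint8, red, green, blue), "intrinsics" (3x3 intrinsics, pixels), "position" and "rotation" of the camera in the world. Camera axes: x right, y down, z forward; pixel columns grow to the right and rows downward; lengths in m; the calibration is good to about 2 mm. A picture is of the moment at which its call begins. There is no depth.
- bot.finish_job(): hands the job in, once; it reports no verdict.
The state is a dict: "time_s": time; "q": joint angles; "qd": joint speeds; "joint_efforts": joint torques, N m; "position": TCP position; "orientation": TCP orientation; "ft_force": force on the tool from outside, world axes, zero at the start; "wrist_torque": the same for the moment, N m; "gripper_width": opening from 0.0 (shut) to 1.0 (fully open).
Only numpy, scipy, OpenCV 4.12 (cv2) and the standard library are available. Lean on these libraries where they do the work, as an engineer would, in place of code of your own. Each camera call takes 0.05 s, during which the arm holds its last target.

## Working session

There is one attempt and no reset: what is moved stays moved. The work goes in short steps, Python scripts to look and compute and a shell command to move; the robot and the scene stay as the last step left them, time stands still between calls to the robot, and variables do not carry over. Pictures are saved under pics/ and viewed, and the job is handed in when it is done.

```bash
mkdir -p pics; ls; python3 - <<'E'
from cell import bot
import cv2
o=bot.get_obs(); print(o['time_s'],o['position'],o['orientation'],o['gripper_width'],bot.tcp_to_grasp)
for n in ('scene','top'):
    s=bot.snapshot(n); cv2.imwrite(f'pics/{n}0.png',s['color'][:,:,::-1]); print(n,s['intrinsics'],s['position'],s['rotation'])
E
```

```text
pics
0.0 [0.16364814 0.70592475 0.30301321] [-3.56877287e-01 -3.12122783e+00  2.42544926e-03] 0.9968675143172469 0.0539
scene [[598.7869884    0.         318.32208758]
 [  0.         598.7869884  253.9154758 ]
 [  0.           0.           1.        ]] [ 1.31422855 -0.75101843  0.96259195] [-2.07941099 -0.86622244  0.44978846]
top [[508.78507126   0.         316.26913242]
 [  0.         508.78507126 239.25503975]
 [  0.           0.           1.        ]] [0.40544716 0.08781184 1.26229844] [-2.19151631  2.17942654 -0.0720557 ]
```

View pics/scene0.png

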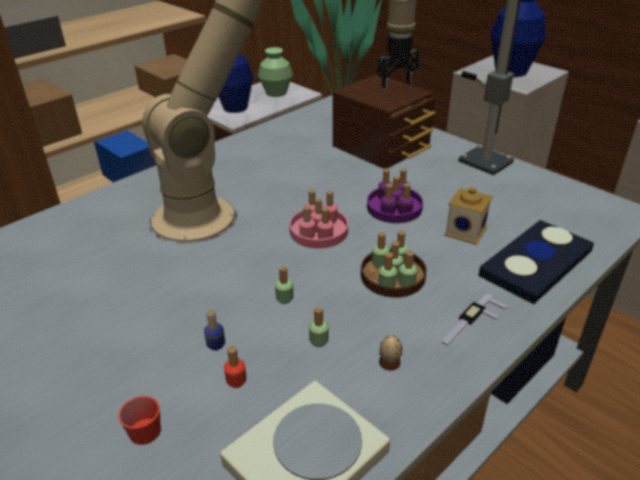

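View pics/top0.png

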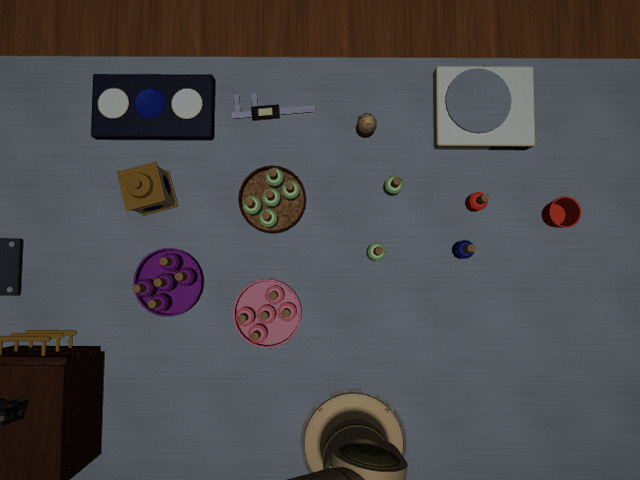

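```bash
python3 - <<'E'
import cv2,numpy as np
s=cv2.imread('pics/scene0.png');t=cv2.imread('pics/top0.png')
R=lambda im,x,y,w,h,k:cv2.resize(im[y:y+h,x:x+w],None,fx=k,fy=k,interpolation=cv2.INTER_CUBIC)
a=np.hstack([R(s,250,220,100,75,4),R(s,270,275,100,75,4)])
b=np.hstack([R(t,350,160,100,75,4),R(t,335,215,100,75,4)])
cv2.imwrite('pics/c_loose.png',np.vstack([a,b]))
a=np.hstack([R(s,350,220,80,80,5),R(t,232,159,80,80,5)])
cv2.imwrite('pics/c_tray.png',a)
E
```

```text
(no output)
```

View pics/c_loose.png

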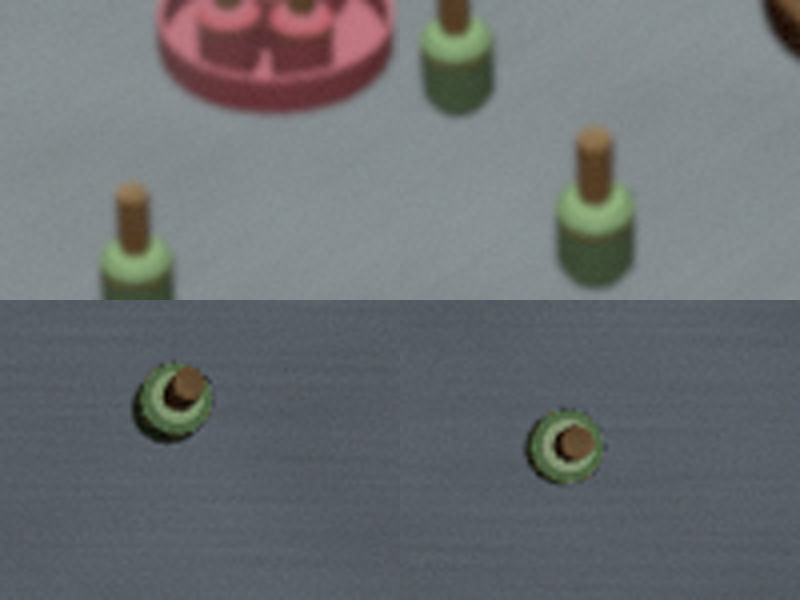

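View pics/c_tray.png

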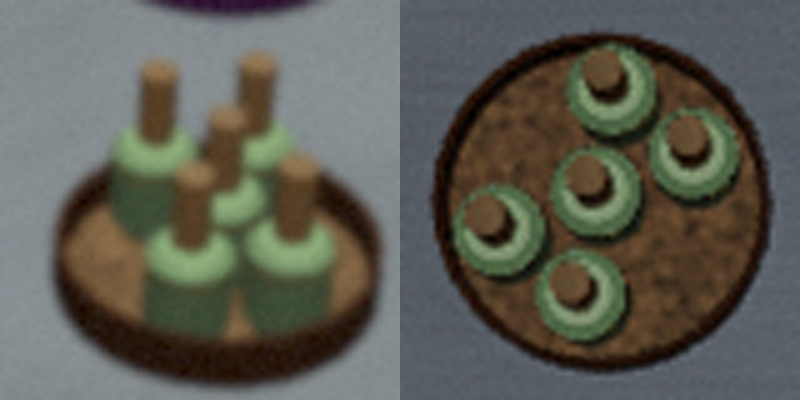

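Loose green candidates are at top (394,185) and (375,252), which are scene (318,325) and (284,285). Both have green bodies, a gold band and a pale stopper. The red jar (478,201) and blue jar (464,249) are not meant. The tray is the dark wooden one at top (272,199); the pink (268,313) and purple (168,282) trays are not meant. Next I triangulate.

```bash
cat > h.py <<'E'
import cv2,numpy as np
from scipy.spatial.transform import Rotation as Ro
C={'scene':(598.787,318.322,253.915,[1.31422855,-0.75101843,0.96259195],[-2.07941099,-0.86622244,0.44978846]),
'top':(508.785,316.269,239.255,[0.40544716,0.08781184,1.26229844],[-2.19151631,2.17942654,-0.0720557])}
def ray(n,p):
    f,cx,cy,o,r=C[n]; d=Ro.from_rotvec(r).apply([(p[0]-cx)/f,(p[1]-cy)/f,1]); return np.array(o),d/np.linalg.norm(d)
def plane(n,p,z):
    o,d=ray(n,p); return o+d*(z-o[2])/d[2]
def tri(a,b):
    o1,d1=ray('scene',a);o2,d2=ray('top',b)
    s=np.linalg.lstsq(np.c_[d1,-d2],o2-o1,rcond=None)[0]
    p,q=o1+s[0]*d1,o2+s[1]*d2
    return (p+q)/2,np.linalg.norm(p-q)*1000
def proj(n,X):
    f,cx,cy,o,r=C[n]; c=Ro.from_rotvec(r).inv().apply(np.array(X)-o); return c[0]/c[2]*f+cx,c[1]/c[2]*f+cy
E
python3 - <<'E'
from h import *
np.set_printoptions(precision=4,suppress=True)
o=-.4
for n,a,b in (('J1',(318.5,309.2),(397,180.5)),('J2',(283,268),(378.75,250.75))):
    print(n,*tri(np.array(a)+o,np.array(b)+o), plane('top',np.array(b)+o,.1))
S=[(395.4,244),(382,234.4),(401.6,232.4),(389.2,255),(410,253)];T=[(269.4,195.6),(272.8,173.8),(289.6,187),(249.6,203),(266.4,216)]
for a in S:
  for b in T:
    p,r=tri(np.array(a)+o,np.array(b)+o)
    if r<6: print(a,b,p,r)
t=cv2.imread('pics/top0.png').astype(int)
s=cv2.imread('pics/scene0.png').astype(int)
for n,im in (('top',t),('scene',s)):
  hsv=cv2.cvtColor(im.astype(np.uint8),cv2.COLOR_BGR2HSV)
  m=((hsv[...,0]>35)&(hsv[...,0]<75)&(hsv[...,1]>60)).astype(np.uint8)
  for c in cv2.findContours(m,0,1)[0]:
    if cv2.contourArea(c)>40: print(n,cv2.contourArea(c),cv2.boundingRect(c),cv2.minEnclosingCircle(c))
# tray circle
hsv=cv2.cvtColor(t.astype(np.uint8),cv2.COLOR_BGR2HSV)
m=~((hsv[...,0]>95)&(hsv[...,0]<130)&(hsv[...,2]>60)); m=m.astype(np.uint8); 
w=np.zeros_like(m); w[155:245,228:318]=m[155:245,228:318]
c=max(cv2.findContours(w,0,1)[0],key=cv2.contourArea); e=cv2.fitEllipse(cv2.convexHull(c)); print('tray',e)
for z in(0,.03): print(plane('top',e[0],z))
E
```

```text
J1 [ 0.6237 -0.0929  0.0998] 2.375756016527191 [ 0.6228 -0.0937  0.1   ]
J2 [ 0.4613 -0.0504  0.0984] 2.723317837499485 [ 0.4603 -0.0512  0.1   ]
(382, 234.4) (289.6, 187) [0.5943 0.1489 0.1604] 4.593934468627907
(382, 234.4) (266.4, 216) [0.5404 0.2082 0.1035] 5.369807846246934
(401.6, 232.4) (272.8, 173.8) [0.6228 0.1857 0.1618] 4.937168260094306
(389.2, 255) (289.6, 187) [0.6079 0.1558 0.1029] 5.684611284139808
top 233.5 (367, 243, 19, 18) ((375.8758239746094, 251.23153686523438), 9.207001686096191)
top 487.5 (242, 196, 36, 32) ((260.5, 210.5), 19.91240692138672)
top 163.5 (384, 176, 19, 19) ((392.303466796875, 185.23988342285156), 9.951974868774414)
top 641.5 (262, 168, 38, 40) ((278.6290283203125, 188.0), 20.59705352783203)
scene 305.5 (310, 321, 18, 25) ((318.51947021484375, 332.7140197753906), 12.541752815246582)
scene 254.0 (276, 280, 16, 23) ((283.5847473144531, 290.56781005859375), 11.51958179473877)
scene 930.0 (372, 245, 45, 42) ((394.0, 264.5), 26.575464248657227)
scene 1086.0 (258, 47, 35, 49) ((274.5, 70.85416412353516), 24.275007247924805)
scene 48.5 (346, 0, 15, 19) ((352.0, 9.0), 10.816754341125488)
scene 1345.5 (325, 0, 57, 88) ((353.0, 40.287357330322266), 49.06201171875)
scene 106.5 (313, 0, 10, 25) ((317.5, 12.0), 12.816105842590332)
scene 906.0 (291, 0, 41, 93) ((311.0, 46.0), 50.15984344482422)
tray ((272.0016174316406, 199.00808715820312), (67.84174346923828, 68.28268432617188), 131.22364807128906)
[0.5921 0.2024 0.    ]
[0.5877 0.1996 0.03  ]
```

```bash
python3 - <<'E'
from h import *
np.set_printoptions(precision=4,suppress=True)
o=-.4
S=[(395.4,244),(382,234.4),(401.6,232.4),(389.2,255),(410,253)];T=[(269.4,195.6),(272.8,173.8),(289.6,187),(249.6,203),(266.4,216)]
for n,a,b in (('J1',(318.5,309.2),(397,180.5)),('J2',(283,268),(378.75,250.75))):
    print(n,plane('scene',np.array(a)+o,.1),plane('top',np.array(b)+o,.1))
P=[plane('scene',np.array(a)+o,.106) for a in S];Q=[plane('top',np.array(a)+o,.106) for a in T]
for p,a in zip(P,S):
  j=min(range(5),key=lambda j:np.linalg.norm(Q[j]-p)); X,r=tri(np.array(a)+o,np.array(T[j])+o)
  print(a,T[j],p[:2],Q[j][:2],(p-Q[j])[:2]*1000,'tri',X,r)
Q=np.array(Q)
print(np.linalg.norm(Q[1:]-Q[0],axis=1))
E
```

```text
J1 [ 0.6246 -0.0922  0.1   ] [ 0.6228 -0.0937  0.1   ]
J2 [ 0.4639 -0.0508  0.1   ] [ 0.4603 -0.0512  0.1   ]
(395.4, 244) (269.4, 195.6) [0.594  0.1996] [0.5852 0.1997] [ 8.7691 -0.1048] tri [0.5882 0.2024 0.1011] 6.082187063323524
(382, 234.4) (266.4, 216) [0.5441 0.2077] [0.5381 0.206 ] [6.009  1.6671] tri [0.5404 0.2082 0.1035] 5.369807846246934
(401.6, 232.4) (249.6, 203) [0.5733 0.2486] [0.5679 0.2449] [5.4005 3.68  ] tri [0.5704 0.2473 0.1046] 6.316227896202458
(389.2, 255) (289.6, 187) [0.6121 0.155 ] [0.6053 0.1536] [6.7372 1.3859] tri [0.6079 0.1558 0.1029] 5.684611284139808
(410, 253) (272.8, 173.8) [0.6421 0.1958] [0.6358 0.1925] [6.3676 3.2625] tri [0.6387 0.1951 0.1039] 6.7019140063032445
[0.0511 0.0503 0.0484 0.0475]
```

```bash
python3 - <<'E'
from h import *
from cell import bot
o=bot.get_obs(); M=Ro.from_rotvec(o['orientation']).as_matrix(); print(M.round(3), np.degrees(np.arctan2(M[1,1],M[0,1])))
E
python3 -m jog '[{"y":-3.5,"x":1},{"y":-3.5,"x":1},{"y":-3.5,"x":1},{"y":-3.5,"x":1},{"y":-3.5,"x":1},{"y":-3.5,"x":1},{"y":-3.5,"x":1},{"y":-3.5,"x":1},{"y":-3.5,"x":1},{"y":-3.5,"x":1}]'; python3 -c "
from cell import bot
print(bot.get_obs()['q'])"
```

```text
[[-0.974  0.226 -0.   ]
 [ 0.226  0.974 -0.001]
 [-0.    -0.001 -1.   ]] 76.95519017048386
[-1.41966814  0.60009134 -0.00254735  1.60004945  0.00184453  0.94287313
 -0.07973455]validation failed for argument at $[0]...
```

```bash
python3 -m jog --help | head -30; python3 -m jog '[{"x":0.5,"y":-2,"z":0,"yaw":0,"claw":1}]'
```

```text
time_s: 0.18
position: [0.1668, 0.6885, 0.3029]
orientation: [-0.353, -3.12, -0.002]
ft_force: [-0.2, -0.4, -0.2]
gripper_width: 0.997invalid input: not JSON, or not a number
```

```bash
python3 -m jog '[{"x":1,"y":-3,"z":0,"yaw":-5,"claw":1},{"x":1,"y":-3,"z":0,"yaw":-5,"claw":1},{"x":1,"y":-3,"z":0,"yaw":-5,"claw":1},{"x":1,"y":-3,"z":0,"yaw":-5,"claw":1},{"x":1,"y":-3,"z":0,"yaw":-5,"claw":1},{"x":1,"y":-3,"z":0,"yaw":-5,"claw":1},{"x":1,"y":-3,"z":0,"yaw":-5,"claw":1},{"x":1,"y":-3,"z":0,"yaw":-5,"claw":1},{"x":1,"y":-3,"z":0,"yaw":-5,"claw":1},{"x":1,"y":-3,"z":0,"yaw":-5,"claw":1}]'; python3 -m jog '[{"x":1.5,"y":-3,"z":0,"yaw":-5,"claw":0.8},{"x":1.5,"y":-3,"z":0,"yaw":-5,"claw":0.8},{"x":1.5,"y":-3,"z":0,"yaw":-5,"claw":0.8},{"x":1.5,"y":-3,"z":0,"yaw":-5,"claw":0.8},{"x":1.5,"y":-3,"z":0,"yaw":-5,"claw":0.8},{"x":1.5,"y":-3,"z":0,"yaw":-5,"claw":0.8},{"x":1.5,"y":-3,"z":0,"yaw":-5,"claw":0.8},{"x":1.5,"y":-3,"z":0,"yaw":-5,"claw":0.8},{"x":1.5,"y":-3,"z":0,"yaw":-5,"claw":0.8},{"x":1.5,"y":-3,"z":0,"yaw":-5,"claw":0.8}]'; python3 - <<'E'
from h import *
from cell import bot
o=bot.get_obs(); M=Ro.from_rotvec(o['orientation']).as_matrix(); print(o['position'],o['q'].round(2), np.degrees(np.arctan2(M[1,1],M[0,1])))
E
```

```text
time_s: 1.02
position: [0.2689, 0.3846, 0.3038]
orientation: [-1.648, -2.674, 0.0]
ft_force: [1.7, 0.0, -0.4]
gripper_width: 0.998
time_s: 1.85
position: [0.419, 0.0847, 0.3039]
orientation: [-2.624, -1.727, -0.0]
ft_force: [0.6, 0.5, -0.8]
gripper_width: 0.801
[0.41904422 0.08472714 0.30394404] [-0.77  0.27  0.56  2.27 -0.24  0.65 -0.44] -23.279952236258946
```

```bash
python3 -m jog '[{"x":1,"y":-3,"z":0,"yaw":-5,"claw":0.8},{"x":1,"y":-3,"z":-1,"yaw":-5,"claw":0.8},{"x":1,"y":-3,"z":-1,"yaw":-4.7,"claw":0.8},{"x":1,"y":-3,"z":-2,"yaw":0,"claw":0.8},{"x":0.3,"y":-1.6,"z":-2,"yaw":0,"claw":0.8},{"x":0,"y":0,"z":-2,"yaw":0,"claw":0.8},{"x":0,"y":0,"z":-2,"yaw":0,"claw":0.8},{"x":0,"y":0,"z":0,"yaw":0,"claw":0.8}]'; python3 - <<'E'
from h import *
from cell import bot
for n in('scene','top'): cv2.imwrite(f'pics/{n}1.png',bot.snapshot(n)['color'][:,:,::-1])
R=lambda im,x,y,w,h,k:cv2.resize(im[y:y+h,x:x+w],None,fx=k,fy=k,interpolation=cv2.INTER_CUBIC)
cv2.imwrite('pics/c1.png',np.hstack([R(cv2.imread('pics/scene1.png'),230,190,100,120,4),R(cv2.imread('pics/top1.png'),330,190,100,120,4)]))
o=bot.get_obs(); print(o['position'])
E
```

```text
time_s: 2.52
position: [0.4606, -0.0501, 0.2012]
orientation: [-2.82, -1.381, 0.007]
ft_force: [0.1, -0.1, -0.0]
gripper_width: 0.801
[ 0.461385   -0.04996821  0.20372384]
```

View pics/c1.png

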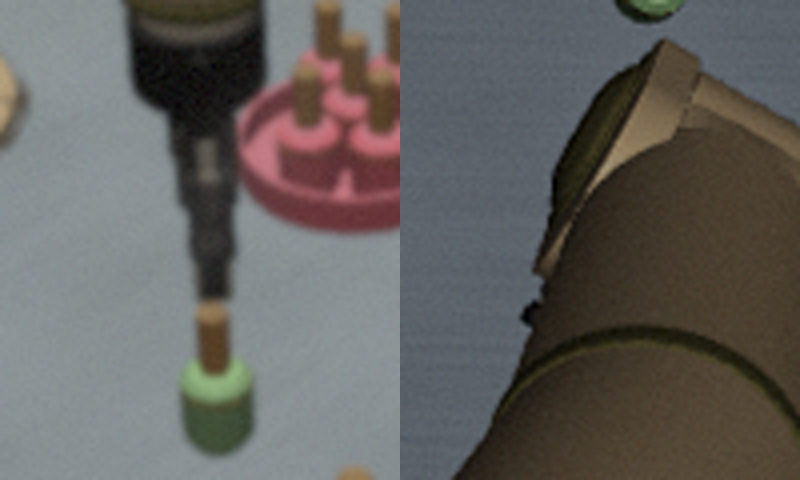

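The scene crop shows the fingers (x≈213) straight over the stopper (x≈212), so I can descend.

```bash
python3 -m jog '[{"x":0,"y":-0.1,"z":-1.5,"yaw":0,"claw":0.8},{"x":0,"y":0,"z":-1.5,"yaw":0,"claw":0.8},{"x":0,"y":0,"z":-1.5,"yaw":0,"claw":0.8},{"x":0,"y":0,"z":-1.2,"yaw":0,"claw":0.8},{"x":0,"y":0,"z":-0.9,"yaw":0,"claw":0.8},{"x":0,"y":0,"z":0,"yaw":0,"claw":0.8}]'; python3 - <<'E'
from h import *
from cell import bot
for n in('scene',): cv2.imwrite(f'pics/{n}2.png',bot.snapshot(n)['color'][:,:,::-1])
R=lambda im,x,y,w,h,k:cv2.resize(im[y:y+h,x:x+w],None,fx=k,fy=k,interpolation=cv2.INTER_CUBIC)
cv2.imwrite('pics/c2.png',R(cv2.imread('pics/scene2.png'),230,200,100,120,5))
o=bot.get_obs(); print(o['position'],o['ft_force'])
E
```

```text
time_s: 3.12
position: [0.462, -0.0503, 0.1379]
orientation: [-2.82, -1.384, -0.0]
ft_force: [-0.6, 0.4, -0.6]
gripper_width: 0.802
[ 0.4620752  -0.05042452  0.13845268] [-0.5059739  -0.99996152  0.61301614]
```

View pics/c2.png

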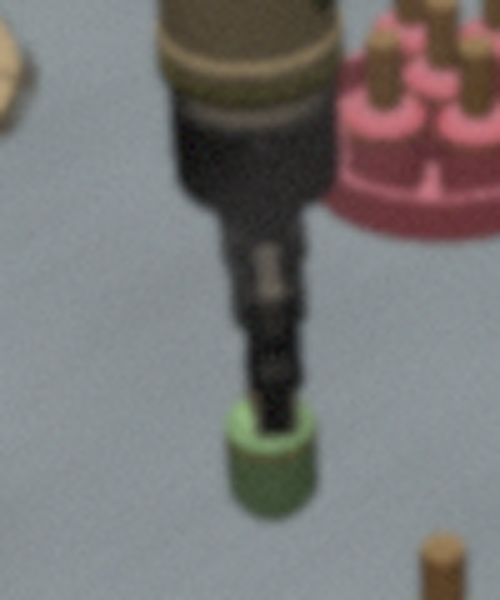

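The fingers straddle the stopper, with the tips just over the body, so I close and lift a little.

```bash
python3 -m jog '[{"x":0,"y":0,"z":0,"yaw":0,"claw":0.1},{"x":0,"y":0,"z":0,"yaw":0,"claw":0.1},{"x":0,"y":0,"z":0,"yaw":0,"claw":0.1},{"x":0,"y":0,"z":0,"yaw":0,"claw":0.1},{"x":0,"y":0,"z":0,"yaw":0,"claw":0.1},{"x":0,"y":0,"z":0,"yaw":0,"claw":0.1},{"x":0,"y":0,"z":0,"yaw":0,"claw":0.1},{"x":0,"y":0,"z":0,"yaw":0,"claw":0.1}]';  python3 -m jog '[{"x":0,"y":0,"z":0,"yaw":0,"claw":0.1},{"x":0,"y":0,"z":0.5,"yaw":0,"claw":0.1},{"x":0,"y":0,"z":1,"yaw":0,"claw":0.1},{"x":0,"y":0,"z":0,"yaw":0,"claw":0.1}]'; python3 - <<'E'
from h import *
from cell import bot
for n in('scene',): cv2.imwrite(f'pics/{n}3.png',bot.snapshot(n)['color'][:,:,::-1])
R=lambda im,x,y,w,h,k:cv2.resize(im[y:y+h,x:x+w],None,fx=k,fy=k,interpolation=cv2.INTER_CUBIC)
cv2.imwrite('pics/c3.png',R(cv2.imread('pics/scene3.png'),230,200,100,120,5))
o=bot.get_obs(); print(o['position'],o['ft_force'])
E
```

```text
time_s: 3.83
position: [0.4621, -0.0507, 0.1386]
orientation: [2.82, 1.383, 0.002]
ft_force: [0.3, -0.0, 7.9]
gripper_width: 0.215
time_s: 4.17
position: [0.4619, -0.0507, 0.1541]
orientation: [2.82, 1.383, 0.002]
ft_force: [-0.1, -0.7, -2.1]
gripper_width: 0.216
[ 0.46195299 -0.05067108  0.15351607] [-0.57037913  0.29145895 -1.41677301]
```

View pics/c3.png

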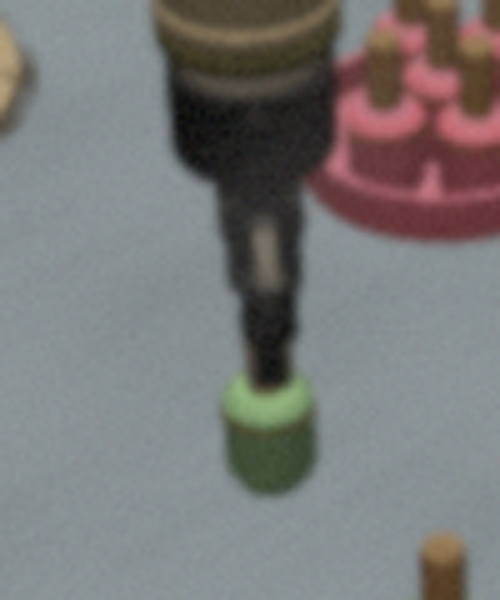

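Grasp holds. Next I lift and go over the near gap, about (0.560, 0.161).

```bash
python3 -m jog '[{"x":0,"y":0,"z":2,"yaw":0,"claw":0.1},{"x":0,"y":0,"z":3,"yaw":0,"claw":0.1},{"x":0,"y":0,"z":3,"yaw":0,"claw":0.1},{"x":0,"y":0,"z":3,"yaw":0,"claw":0.1},{"x":0,"y":0,"z":1.5,"yaw":0,"claw":0.1},{"x":0.5,"y":1.1,"z":0,"yaw":0,"claw":0.1},{"x":1,"y":2,"z":0,"yaw":0,"claw":0.1},{"x":1,"y":2,"z":0,"yaw":0,"claw":0.1},{"x":1,"y":2,"z":0,"yaw":0,"claw":0.1}]';python3 -m jog '[{"x":1,"y":2,"z":0,"yaw":0,"claw":0.1},{"x":1,"y":2,"z":0,"yaw":0,"claw":0.1},{"x":1,"y":2,"z":0,"yaw":0,"claw":0.1},{"x":1,"y":2,"z":0,"yaw":0,"claw":0.1},{"x":1,"y":2,"z":0,"yaw":0,"claw":0.1},{"x":0.8,"y":2,"z":0,"yaw":0,"claw":0.1},{"x":0.5,"y":1.5,"z":0,"yaw":0,"claw":0.1},{"x":0,"y":0.5,"z":0,"yaw":0,"claw":0.1},{"x":0,"y":0,"z":0,"yaw":0,"claw":0.1},{"x":0,"y":0,"z":0,"yaw":0,"claw":0.1}]'; python3 - <<'E'
from h import *
from cell import bot
for n in('scene','top'): cv2.imwrite(f'pics/{n}4.png',bot.snapshot(n)['color'][:,:,::-1])
R=lambda im,x,y,w,h,k:cv2.resize(im[y:y+h,x:x+w],None,fx=k,fy=k,interpolation=cv2.INTER_CUBIC)
cv2.imwrite('pics/c4.png',np.hstack([R(cv2.imread('pics/scene4.png'),330,170,110,140,4),R(cv2.imread('pics/top4.png'),220,150,90,140,4)]))
o=bot.get_obs(); print(o['position'],o['ft_force'],o['gripper_width'])
E
```

```text
time_s: 4.97
position: [0.4968, 0.0221, 0.2768]
orientation: [-2.82, -1.383, 0.001]
ft_force: [0.8, -0.1, -2.0]
gripper_width: 0.218
time_s: 5.8
position: [0.559, 0.1597, 0.2772]
orientation: [2.821, 1.383, -0.002]
ft_force: [0.2, -0.1, -2.9]
gripper_width: 0.219
[0.55927852 0.15889404 0.2777837 ] [ 0.20212173 -0.99536971 -2.79130185] 0.21744774609994563
```

View pics/c4.png

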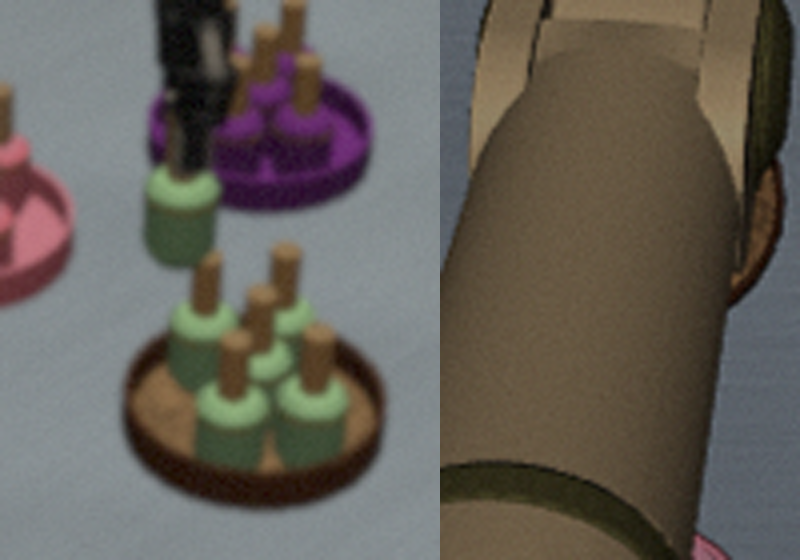

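```bash
python3 -m jog '[{"x":0.05,"y":0.15,"z":-1.5,"yaw":0,"claw":0.1},{"x":0,"y":0,"z":-2,"yaw":0,"claw":0.1},{"x":0,"y":0,"z":-2,"yaw":0,"claw":0.1},{"x":0,"y":0,"z":-1.7,"yaw":0,"claw":0.1},{"x":0,"y":0,"z":-1,"yaw":0,"claw":0.1},{"x":0,"y":0,"z":0,"yaw":0,"claw":0.1},{"x":0,"y":0,"z":0,"yaw":0,"claw":0.1}]'; python3 - <<'E'
from h import *
from cell import bot
for n in('scene','top'): cv2.imwrite(f'pics/{n}5.png',bot.snapshot(n)['color'][:,:,::-1])
R=lambda im,x,y,w,h,k:cv2.resize(im[y:y+h,x:x+w],None,fx=k,fy=k,interpolation=cv2.INTER_CUBIC)
cv2.imwrite('pics/c5.png',R(cv2.imread('pics/scene5.png'),345,215,90,80,8))
o=bot.get_obs(); print(o['position'],o['ft_force'],o['gripper_width'])
E
```

```text
time_s: 6.48
position: [0.5603, 0.1609, 0.1961]
orientation: [2.821, 1.381, -0.001]
ft_force: [-0.4, -0.0, -1.8]
gripper_width: 0.217
[0.56075402 0.16140049 0.19688034] [ 0.22304615 -0.07425901 -1.02640114] 0.21790042346975236
```

View pics/c5.png

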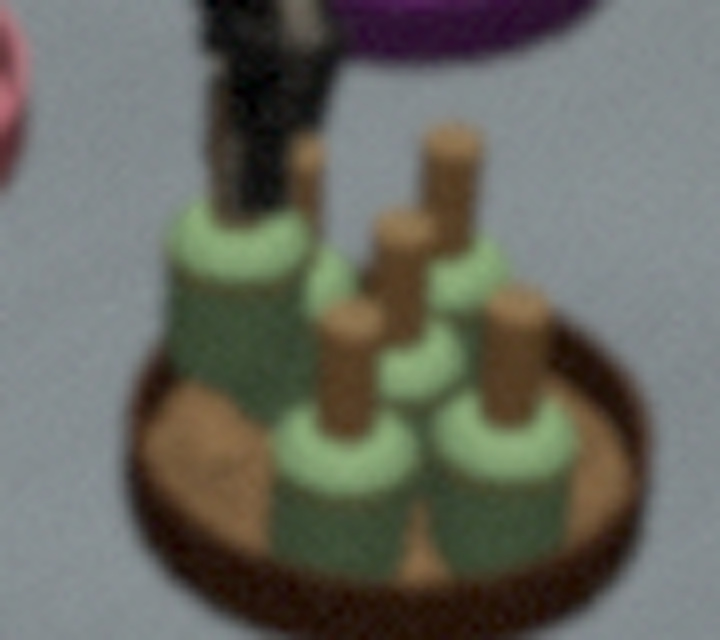

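```bash
python3 - <<'E'
from h import *
np.set_printoptions(precision=4,suppress=True)
g=lambda x,y,z:plane('scene',((x+.5)/8-.5+345,(y+.5)/8-.5+215),z)[:2]
R,T,C=g(343.5,438,.062),g(505,425,.062),g(402,343,.062)
print(R,T,C,R+C-T, 'held',g(240.5,222,.0583+.056))
R,T,C,L=g(353,312,.106),g(520,302,.106),g(405,225,.106),g(453,137,.106)
print('tops R,T,C',R,T,C,'gap',R+C-T, 'alt',2*C-(T+L-C))
print(C-R,T-R,np.linalg.norm(C-R),np.linalg.norm(T-C))
E
```

```text
[0.6121 0.1541] [0.6427 0.1932] [0.5942 0.203 ] [0.5636 0.1639] held [0.5625 0.16  ]
tops R,T,C [0.6092 0.158 ] [0.6413 0.1966] [0.5919 0.2029] gap [0.5597 0.1642] alt [0.5618 0.1624]
[-0.0174  0.0449] [0.0321 0.0387] 0.04815959171029748 0.04988720318756263
```

Held jar is within about 3 mm of the gap centre. I correct y by +1.5 mm and lower slowly, watching the force.

```bash
python3 -m jog '[{"x":0,"y":0.15,"z":-1,"yaw":0,"claw":0.1},{"x":0,"y":0,"z":-1,"yaw":0,"claw":0.1},{"x":0,"y":0,"z":-1,"yaw":0,"claw":0.1},{"x":0,"y":0,"z":-1,"yaw":0,"claw":0.1},{"x":0,"y":0,"z":-0.3,"yaw":0,"claw":0.1},{"x":0,"y":0,"z":0,"yaw":0,"claw":0.1}]';  python3 - <<'E'
from h import *
from cell import bot
for n in('scene',): cv2.imwrite(f'pics/{n}6.png',bot.snapshot(n)['color'][:,:,::-1])
R=lambda im,x,y,w,h,k:cv2.resize(im[y:y+h,x:x+w],None,fx=k,fy=k,interpolation=cv2.INTER_CUBIC)
cv2.imwrite('pics/c6.png',R(cv2.imread('pics/scene6.png'),345,215,90,80,8))
o=bot.get_obs(); print(o['position'],o['ft_force'],o['gripper_width'])
E
```

```text
time_s: 7.08
position: [0.5597, 0.163, 0.1515]
orientation: [-2.821, -1.383, 0.004]
ft_force: [-1.0, 0.4, -2.4]
gripper_width: 0.21
[0.56004355 0.16298797 0.15214959] [-0.04787634 -0.08947393 -2.03920453] 0.2153486106389607
```

View pics/c6.png

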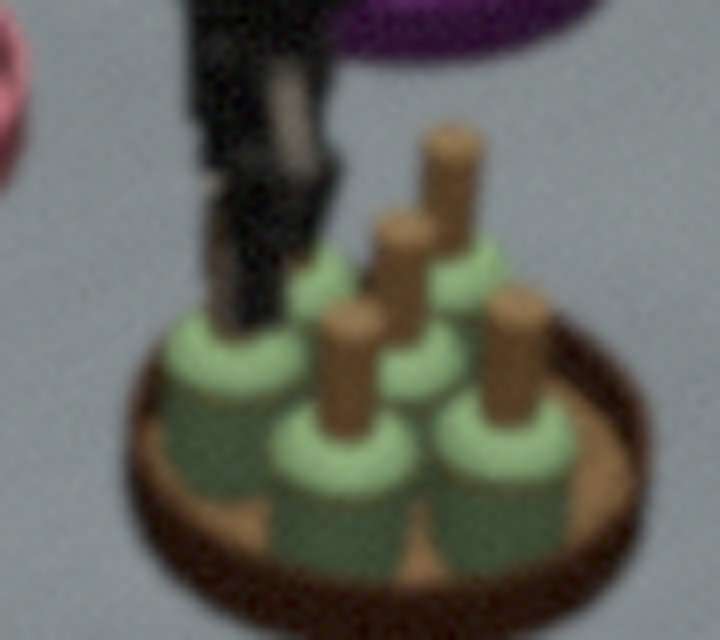

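```bash
python3 -m jog '[{"x":0.05,"y":0.1,"z":-0.2,"yaw":0,"claw":0.1},{"x":0,"y":0,"z":-0.2,"yaw":0,"claw":0.1},{"x":0,"y":0,"z":-0.2,"yaw":0,"claw":0.1},{"x":0,"y":0,"z":-0.1,"yaw":0,"claw":0.1},{"x":0,"y":0,"z":0,"yaw":0,"claw":0.1}]'
```

```text
time_s: 7.55
position: [0.5607, 0.1643, 0.1458]
orientation: [-2.821, -1.383, 0.0]
ft_force: [-0.0, 0.8, -2.7]
gripper_width: 0.213
```

```bash
python3 -m jog '[{"x":0,"y":0,"z":-0.1,"yaw":0,"claw":0.1},{"x":0,"y":0,"z":0,"yaw":0,"claw":0.1}]';python3 -m jog '[{"x":0,"y":0,"z":-0.1,"yaw":0,"claw":0.1},{"x":0,"y":0,"z":0,"yaw":0,"claw":0.1}]'
```

```text
time_s: 7.72
position: [0.5607, 0.1643, 0.1449]
orientation: [2.821, 1.383, 0.0]
ft_force: [-0.5, 0.0, -2.2]
gripper_width: 0.218
time_s: 7.88
position: [0.5609, 0.1642, 0.1447]
orientation: [-2.82, -1.383, -0.001]
ft_force: [-2.5, -0.0, 7.9]
gripper_width: 0.218
```

Contact at 7.9 N. I open a little and withdraw straight up.

```bash
python3 -m jog '[{"x":0,"y":0,"z":0.05,"yaw":0,"claw":0.3},{"x":0,"y":0,"z":0,"yaw":0,"claw":0.36},{"x":0,"y":0,"z":0,"yaw":0,"claw":0.36},{"x":0,"y":0,"z":0,"yaw":0,"claw":0.36},{"x":0,"y":0,"z":0.5,"yaw":0,"claw":0.36},{"x":0,"y":0,"z":1,"yaw":0,"claw":0.36}]';  python3 - <<'E'
from h import *
from cell import bot
for n in('scene',): cv2.imwrite(f'pics/{n}7.png',bot.snapshot(n)['color'][:,:,::-1])
R=lambda im,x,y,w,h,k:cv2.resize(im[y:y+h,x:x+w],None,fx=k,fy=k,interpolation=cv2.INTER_CUBIC)
cv2.imwrite('pics/c7.png',R(cv2.imread('pics/scene7.png'),345,215,90,80,8))
o=bot.get_obs(); print(o['position'],o['ft_force'],o['gripper_width'])
E
```

```text
time_s: 8.38
position: [0.5603, 0.1641, 0.159]
orientation: [-2.821, -1.383, 0.003]
ft_force: [0.1, -0.3, 0.2]
gripper_width: 0.357
[0.56118621 0.16417044 0.16130563] [0.71568844 0.31766647 1.64878269] 0.360000348718631
```

View pics/c7.png

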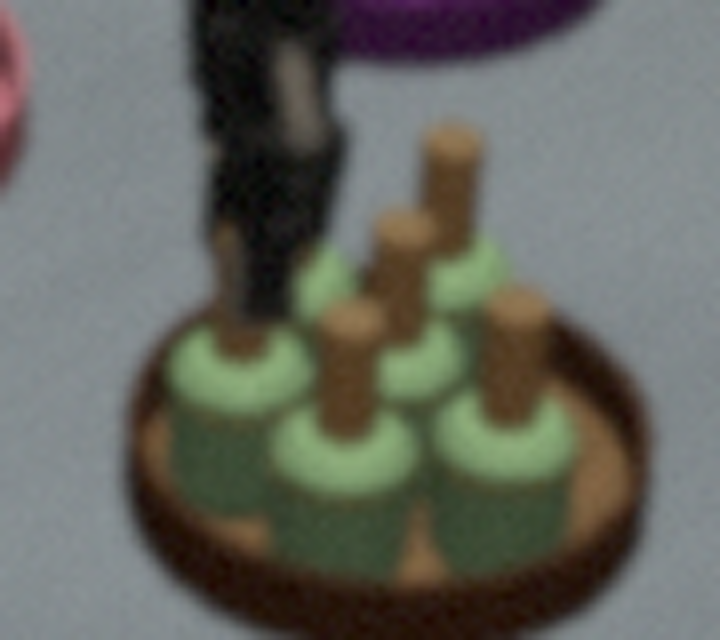

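The jar stands on the floor of the near gap. Next I go up and over to the second loose jar.

```bash
python3 -m jog '[{"x":0,"y":0,"z":2,"yaw":0,"claw":0.36},{"x":0,"y":0,"z":3,"yaw":0,"claw":0.36},{"x":0,"y":0,"z":3,"yaw":0,"claw":0.36},{"x":0.4,"y":-1.7,"z":1,"yaw":0,"claw":0.36},{"x":0.8,"y":-3,"z":0,"yaw":0,"claw":0.6},{"x":0.8,"y":-3,"z":0,"yaw":0,"claw":0.8},{"x":0.8,"y":-3,"z":0,"yaw":0,"claw":0.8},{"x":0.8,"y":-3,"z":0,"yaw":0,"claw":0.8},{"x":0.8,"y":-3,"z":0,"yaw":0,"claw":0.8},{"x":0.8,"y":-3,"z":0,"yaw":0,"claw":0.8}]';python3 -m jog '[{"x":0.8,"y":-3,"z":-1,"yaw":0,"claw":0.8},{"x":0.3,"y":-2,"z":-2,"yaw":0,"claw":0.8},{"x":0,"y":-1,"z":-2,"yaw":0,"claw":0.8},{"x":0,"y":0,"z":0,"yaw":0,"claw":0.8},{"x":0,"y":0,"z":0,"yaw":0,"claw":0.8}]'; python3 - <<'E'
from h import *
from cell import bot
for n in('scene','top'): cv2.imwrite(f'pics/{n}8.png',bot.snapshot(n)['color'][:,:,::-1])
R=lambda im,x,y,w,h,k:cv2.resize(im[y:y+h,x:x+w],None,fx=k,fy=k,interpolation=cv2.INTER_CUBIC)
cv2.imwrite('pics/c8.png',np.hstack([R(cv2.imread('pics/scene8.png'),270,230,100,120,4),R(cv2.imread('pics/top8.png'),230,155,100,120,4)]))
o=bot.get_obs(); print(o['position'],o['ft_force'],o['gripper_width'])
E
```

```text
time_s: 9.27
position: [0.6128, -0.0349, 0.2498]
orientation: [2.821, 1.383, 0.001]
ft_force: [0.6, -1.0, 0.5]
gripper_width: 0.804
time_s: 9.68
position: [0.6231, -0.0935, 0.199]
orientation: [-2.821, -1.38, 0.003]
ft_force: [0.3, 0.3, 0.8]
gripper_width: 0.8
[ 0.62403963 -0.09190235  0.20026097] [-0.19959502  0.2215712   0.11987317] 0.8040513689097273
```

View pics/c8.png

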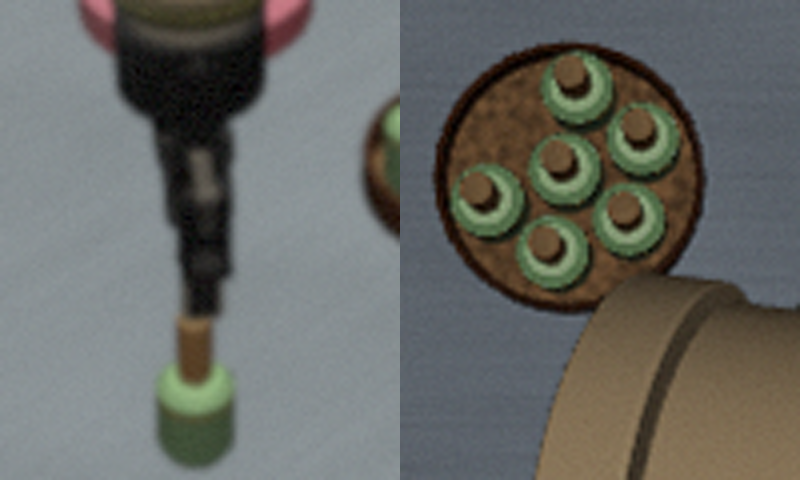

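The top view shows the placed jar 1–2 mm from its lattice point, so it stands well. The gripper is centred on the second jar. Descend and grip.

```bash
python3 -m jog '[{"x":0,"y":-0.1,"z":-1.5,"yaw":0,"claw":0.8},{"x":0,"y":0,"z":-1.5,"yaw":0,"claw":0.8},{"x":0,"y":0,"z":-1.5,"yaw":0,"claw":0.8},{"x":0,"y":0,"z":-1.2,"yaw":0,"claw":0.8},{"x":0,"y":0,"z":-0.5,"yaw":0,"claw":0.8},{"x":0,"y":0,"z":0,"yaw":0,"claw":0.8}]'; python3 - <<'E'
from h import *
from cell import bot
for n in('scene',): cv2.imwrite(f'pics/{n}9.png',bot.snapshot(n)['color'][:,:,::-1])
R=lambda im,x,y,w,h,k:cv2.resize(im[y:y+h,x:x+w],None,fx=k,fy=k,interpolation=cv2.INTER_CUBIC)
cv2.imwrite('pics/c9.png',R(cv2.imread('pics/scene9.png'),270,230,100,120,5))
o=bot.get_obs(); print(o['position'],o['ft_force'])
E
```

```text
time_s: 10.28
position: [0.6236, -0.0928, 0.137]
orientation: [-2.819, -1.385, 0.001]
ft_force: [-0.2, 0.1, 0.0]
gripper_width: 0.798
[ 0.62388344 -0.09322702  0.13761473] [-0.47380641 -0.3890175   0.33508511]
```

View pics/c9.png

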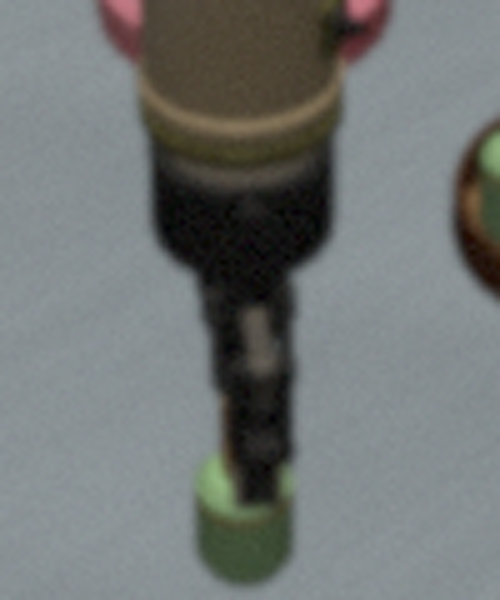

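```bash
python3 -m jog '[{"x":0,"y":0,"z":0,"yaw":0,"claw":0.1},{"x":0,"y":0,"z":0,"yaw":0,"claw":0.1},{"x":0,"y":0,"z":0,"yaw":0,"claw":0.1},{"x":0,"y":0,"z":0,"yaw":0,"claw":0.1},{"x":0,"y":0,"z":0,"yaw":0,"claw":0.1},{"x":0,"y":0,"z":0,"yaw":0,"claw":0.1},{"x":0,"y":0,"z":0,"yaw":0,"claw":0.1},{"x":0,"y":0,"z":0,"yaw":0,"claw":0.1},{"x":0,"y":0,"z":0,"yaw":0,"claw":0.1}]';  python3 -m jog '[{"x":0,"y":0,"z":0.5,"yaw":0,"claw":0.1},{"x":0,"y":0,"z":1,"yaw":0,"claw":0.1},{"x":0,"y":0,"z":0,"yaw":0,"claw":0.1}]'; python3 - <<'E'
from h import *
from cell import bot
for n in('scene',): cv2.imwrite(f'pics/{n}10.png',bot.snapshot(n)['color'][:,:,::-1])
R=lambda im,x,y,w,h,k:cv2.resize(im[y:y+h,x:x+w],None,fx=k,fy=k,interpolation=cv2.INTER_CUBIC)
cv2.imwrite('pics/c10.png',R(cv2.imread('pics/scene10.png'),270,230,100,120,5))
o=bot.get_obs(); print(o['position'],o['ft_force'])
E
```

```text
time_s: 11.08
position: [0.6239, -0.0937, 0.138]
orientation: [2.821, 1.383, 0.001]
ft_force: [-0.6, 0.7, 6.6]
gripper_width: 0.214
time_s: 11.33
position: [0.6243, -0.0941, 0.1541]
orientation: [2.82, 1.382, 0.002]
ft_force: [0.2, -0.7, -1.9]
gripper_width: 0.219
[ 0.62420032 -0.09390313  0.15346884] [ 0.22098142 -0.0201104  -1.78878801]
```

View pics/c10.png

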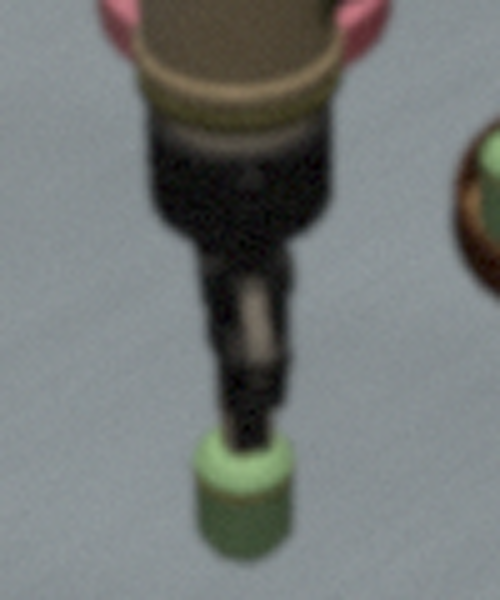

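```bash
python3 -m jog '[{"x":0,"y":0,"z":2,"yaw":0,"claw":0.1},{"x":0,"y":0,"z":3,"yaw":0,"claw":0.1},{"x":0,"y":0,"z":3,"yaw":0,"claw":0.1},{"x":0,"y":0,"z":3,"yaw":0,"claw":0.1},{"x":0,"y":1.2,"z":1.5,"yaw":0,"claw":0.1},{"x":0,"y":2.5,"z":0,"yaw":0,"claw":0.1},{"x":0,"y":2.5,"z":0,"yaw":0,"claw":0.1},{"x":0,"y":2.5,"z":0,"yaw":0,"claw":0.1},{"x":0,"y":2.5,"z":0,"yaw":0,"claw":0.1},{"x":0,"y":2.5,"z":0,"yaw":0,"claw":0.1}]';python3 -m jog '[{"x":-0.1,"y":2.5,"z":0,"yaw":0,"claw":0.1},{"x":-0.1,"y":2.5,"z":0,"yaw":0,"claw":0.1},{"x":-0.1,"y":2.5,"z":0,"yaw":0,"claw":0.1},{"x":-0.1,"y":2.5,"z":0,"yaw":0,"claw":0.1},{"x":0,"y":2.5,"z":0,"yaw":0,"claw":0.1},{"x":0,"y":2.5,"z":0,"yaw":0,"claw":0.1},{"x":0,"y":2.5,"z":0,"yaw":0,"claw":0.1},{"x":0,"y":2,"z":0,"yaw":0,"claw":0.1},{"x":0,"y":0.5,"z":0,"yaw":0,"claw":0.1},{"x":0,"y":0,"z":0,"yaw":0,"claw":0.1}]';python3 -m jog '[{"x":0,"y":0,"z":0,"yaw":0,"claw":0.1},{"x":0,"y":0,"z":0,"yaw":0,"claw":0.1}]'
```

```text
time_s: 12.22
position: [0.6234, 0.0445, 0.2774]
orientation: [-2.821, -1.383, 0.0]
ft_force: [-0.1, 0.5, -2.5]
gripper_width: 0.214
time_s: 13.05
position: [0.6192, 0.2454, 0.2768]
orientation: [-2.818, -1.388, 0.001]
ft_force: [-0.8, -0.4, -2.0]
gripper_width: 0.214
time_s: 13.22
position: [0.6199, 0.2414, 0.2775]
orientation: [2.821, 1.38, -0.001]
ft_force: [0.4, -0.3, -2.3]
gripper_width: 0.216
```

```bash
python3 -m jog '[{"x":0.05,"y":0.1,"z":-1.5,"yaw":0,"claw":0.1},{"x":0,"y":0,"z":-2,"yaw":0,"claw":0.1},{"x":0,"y":0,"z":-2,"yaw":0,"claw":0.1},{"x":0,"y":0,"z":-1.7,"yaw":0,"claw":0.1},{"x":0,"y":0,"z":-1,"yaw":0,"claw":0.1},{"x":0,"y":0,"z":0,"yaw":0,"claw":0.1},{"x":0,"y":0,"z":0,"yaw":0,"claw":0.1}]'; python3 - <<'E'
from h import *
from cell import bot
for n in('scene','top'): cv2.imwrite(f'pics/{n}11.png',bot.snapshot(n)['color'][:,:,::-1])
R=lambda im,x,y,w,h,k:cv2.resize(im[y:y+h,x:x+w],None,fx=k,fy=k,interpolation=cv2.INTER_CUBIC)
cv2.imwrite('pics/c11.png',R(cv2.imread('pics/scene11.png'),345,215,90,80,8))
o=bot.get_obs(); print(o['position'],o['ft_force'],o['gripper_width'])
E
```

```text
time_s: 13.8
position: [0.6205, 0.2432, 0.1955]
orientation: [2.821, 1.381, -0.001]
ft_force: [0.4, -0.0, -1.9]
gripper_width: 0.221
[0.62095304 0.24376373 0.19652201] [-0.38809875 -0.91940689 -1.30475788] 0.21718035998491816
```

View pics/c11.png

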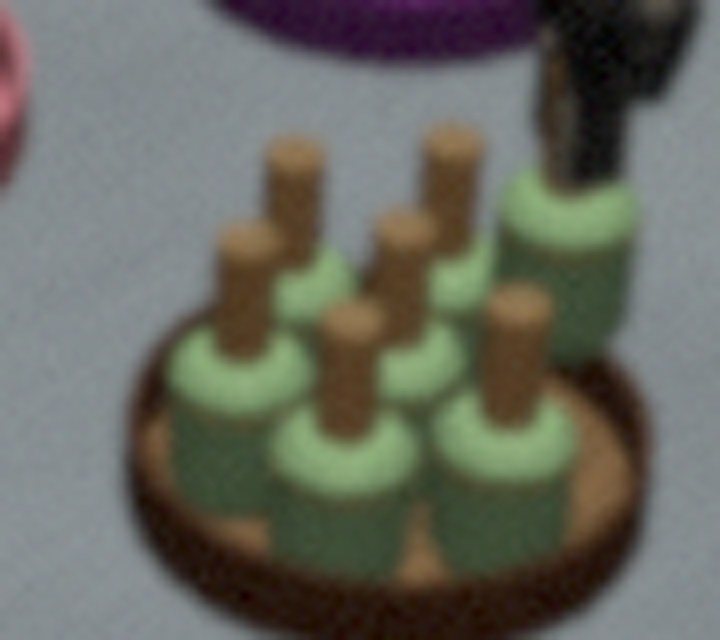

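View pics/top11.png

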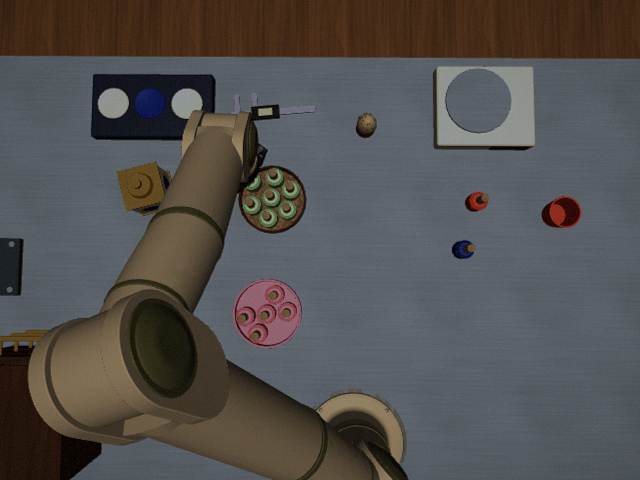

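```bash
python3 - <<'E'
from h import *
np.set_printoptions(precision=4,suppress=True)
g=lambda x,y,z:plane('scene',((x+.5)/8-.5+345,(y+.5)/8-.5+215),z)[:2]
R,T,C,P=g(343.5,438,.062),g(505,425,.062),g(402,343,.062),g(241,357,.062)
print(R,T,C,P,'gap',2*C-P,T+C-R,'held',g(567.5,188,.0585+.056))
R,T,C,L,P,B=g(353,312,.106),g(520,302,.106),g(405,225,.106),g(453,137,.106),g(250,237,.106),g(296,150,.106)
print('placed',P,'lo',R+B-C,R+C-T,'hi',T+L-C,T+C-R,L+C-B,2*C-P)
E
```

```text
[0.6121 0.1541] [0.6427 0.1932] [0.5942 0.203 ] [0.5634 0.1627] gap [0.6249 0.2434] [0.6248 0.2422] held [0.6218 0.2429]
placed [0.5624 0.1651] lo [0.5595 0.165 ] [0.5597 0.1642] hi [0.6219 0.2433] [0.624  0.2415] [0.6221 0.2426] [0.6213 0.2406]
```

Held jar (0.6218, 0.2429) against the gap (0.623, 0.2425) in the same view: within about 2 mm. Lower it.

```bash
python3 -m jog '[{"x":0.1,"y":0,"z":-1,"yaw":0,"claw":0.1},{"x":0,"y":0,"z":-1,"yaw":0,"claw":0.1},{"x":0,"y":0,"z":-1,"yaw":0,"claw":0.1},{"x":0,"y":0,"z":-1,"yaw":0,"claw":0.1},{"x":0,"y":0,"z":-0.3,"yaw":0,"claw":0.1},{"x":0,"y":0,"z":-0.3,"yaw":0,"claw":0.1},{"x":0,"y":0,"z":0,"yaw":0,"claw":0.1}]';  python3 - <<'E'
from h import *
from cell import bot
for n in('scene',): cv2.imwrite(f'pics/{n}12.png',bot.snapshot(n)['color'][:,:,::-1])
R=lambda im,x,y,w,h,k:cv2.resize(im[y:y+h,x:x+w],None,fx=k,fy=k,interpolation=cv2.INTER_CUBIC)
cv2.imwrite('pics/c12.png',R(cv2.imread('pics/scene12.png'),345,215,90,80,8))
o=bot.get_obs(); print(o['position'],o['ft_force'],o['gripper_width'])
E
```

```text
time_s: 14.48
position: [0.621, 0.2441, 0.1485]
orientation: [2.821, 1.383, -0.002]
ft_force: [-0.3, -0.5, -0.6]
gripper_width: 0.217
[0.6212545  0.24414402 0.149053  ] [-0.18785716 -0.51884065 -1.55853243] 0.21578005341310336
```

View pics/c12.png

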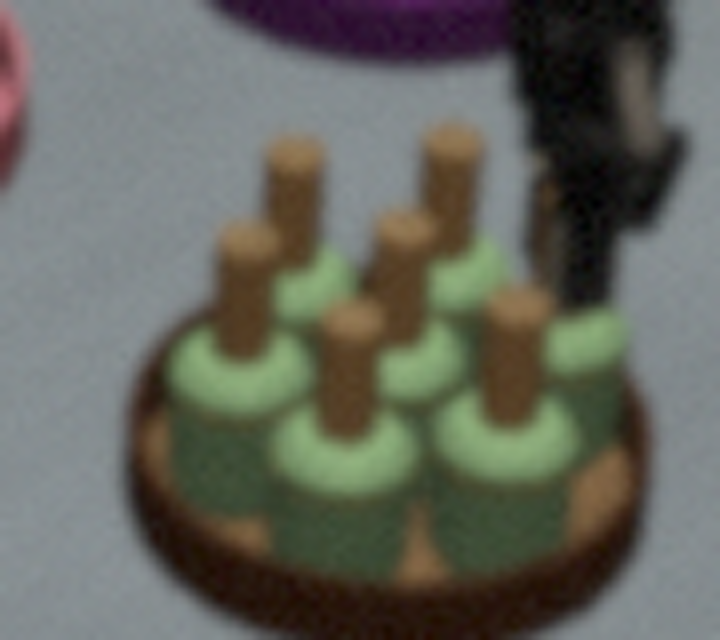

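Clear of its neighbours and the wall. Last few millimetres now; contact is expected near TCP z 0.144.

```bash
python3 -m jog '[{"x":0,"y":0,"z":-0.2,"yaw":0,"claw":0.1},{"x":0,"y":0,"z":-0.1,"yaw":0,"claw":0.1},{"x":0,"y":0,"z":0,"yaw":0,"claw":0.1}]';python3 -m jog '[{"x":0,"y":0,"z":-0.1,"yaw":0,"claw":0.1},{"x":0,"y":0,"z":0,"yaw":0,"claw":0.1}]';python3 -m jog '[{"x":0,"y":0,"z":-0.1,"yaw":0,"claw":0.1},{"x":0,"y":0,"z":0,"yaw":0,"claw":0.1}]'
```

```text
time_s: 14.78
position: [0.6213, 0.2443, 0.1465]
orientation: [-2.821, -1.383, -0.0]
ft_force: [-0.1, 0.9, -1.8]
gripper_width: 0.212
time_s: 14.95
position: [0.6212, 0.2443, 0.1454]
orientation: [-2.821, -1.383, -0.0]
ft_force: [-1.7, -0.1, -1.7]
gripper_width: 0.218
time_s: 15.12
position: [0.6212, 0.2443, 0.1443]
orientation: [-2.821, -1.383, 0.0]
ft_force: [-0.6, 0.2, -1.3]
gripper_width: 0.212
```

```bash
python3 -m jog '[{"x":0,"y":0,"z":-0.1,"yaw":0,"claw":0.1},{"x":0,"y":0,"z":0,"yaw":0,"claw":0.1}]'
```

```text
time_s: 15.28
position: [0.6214, 0.2443, 0.1441]
orientation: [-2.82, -1.383, -0.001]
ft_force: [-1.3, 0.7, 4.2]
gripper_width: 0.219
```

Contact (4.2 N). Release and withdraw.

```bash
python3 -m jog '[{"x":0,"y":0,"z":0,"yaw":0,"claw":0.3},{"x":0,"y":0,"z":0,"yaw":0,"claw":0.36},{"x":0,"y":0,"z":0,"yaw":0,"claw":0.36},{"x":0,"y":0,"z":0,"yaw":0,"claw":0.36},{"x":0,"y":0,"z":0.5,"yaw":0,"claw":0.36},{"x":0,"y":0,"z":1,"yaw":0,"claw":0.36},{"x":0,"y":0,"z":2,"yaw":0,"claw":0.36},{"x":0,"y":0,"z":3,"yaw":0,"claw":0.36},{"x":0,"y":0,"z":3,"yaw":0,"claw":0.36},{"x":0,"y":0,"z":3,"yaw":0,"claw":0.36}]';python3 -m jog '[{"x":-1,"y":3,"z":1,"yaw":0,"claw":0.36},{"x":-1,"y":3,"z":0,"yaw":0,"claw":0.36},{"x":-1,"y":3,"z":0,"yaw":0,"claw":0.36},{"x":-1,"y":3,"z":0,"yaw":0,"claw":0.36},{"x":-1,"y":3,"z":0,"yaw":0,"claw":0.36},{"x":0,"y":0,"z":0,"yaw":0,"claw":0.36},{"x":0,"y":0,"z":0,"yaw":0,"claw":0.36}]';  python3 - <<'E'
from h import *
from cell import bot
for n in('scene','top'): cv2.imwrite(f'pics/{n}13.png',bot.snapshot(n)['color'][:,:,::-1])
R=lambda im,x,y,w,h,k:cv2.resize(im[y:y+h,x:x+w],None,fx=k,fy=k,interpolation=cv2.INTER_CUBIC)
cv2.imwrite('pics/c13.png',np.hstack([R(cv2.imread('pics/scene13.png'),350,220,80,80,5),R(cv2.imread('pics/top13.png'),232,159,80,80,5)]))
o=bot.get_obs(); print(o['position'],o['ft_force'],o['gripper_width'])
E
```

```text
time_s: 16.12
position: [0.6211, 0.244, 0.2705]
orientation: [2.821, 1.383, -0.0]
ft_force: [0.6, 0.2, -0.5]
gripper_width: 0.361
time_s: 16.7
position: [0.5699, 0.3968, 0.2788]
orientation: [-2.817, -1.389, -0.0]
ft_force: [0.5, -0.5, -0.7]
gripper_width: 0.359
[0.57151285 0.39344311 0.27908138] [-0.0686524  -0.59343848 -0.0576878 ] 0.3613207105056775
```

View pics/c13.png

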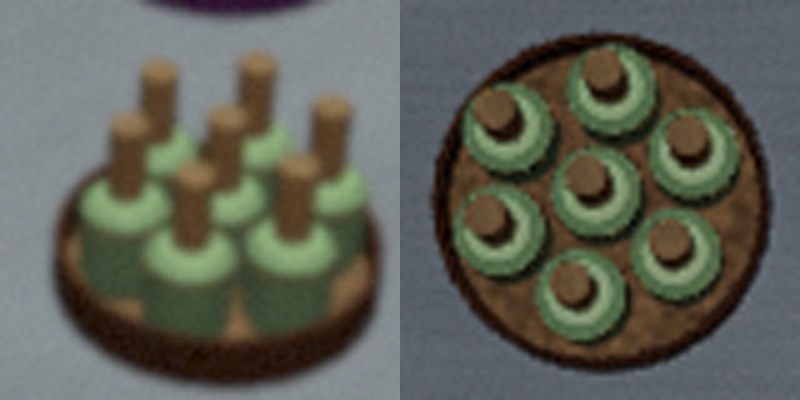

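Both views show seven upright jars with stopper tops in level. In the top crop the near jar is at (671,242) against its lattice point (673,242). The far one is at (497,108) against (505,111), so about 1 mm and 4 mm off, inside 15 mm. The arm is clear.

```bash
python3 -c "
from cell import bot
print(bot.finish_job())"
```

```text
the job is handed in; nothing more can be done
None
```

Both loose celadon jars now stand upright in the dark wooden tray's two empty places. I gripped each by its stopper, lowered it until the wrist felt light contact (4–8 N), then released it and drew the gripper straight up. I handed the job in at about 17 s of the 58 s allowed.

- **Last check:** the two final views show seven upright jars with stopper tops in line. From the top view, one jar is about 1 mm from its gap's centre and the other about 4 mm (limit 15 mm). The gripper was clear of everything.
- **Disagreement between the cameras:** the two views differed by 5–7 mm in the tray's position and 2–4 mm in the loose jars'. I used averages of the two, then corrected each held jar against its neighbours in the scene view before lowering it.
- **Not confirmed:** foot height and tilt were judged only by eye and from the contact heights (TCP about 0.144 m for both jars), and the hand-in returned no verdict.

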